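# Clamp a sample tube and hold the tilting stand at its layering angle

### The job

A sample tube stands loose in the three-jaw chuck of the tilting stand, and a colleague wants it slanted to run reagent down its wall. With the plate still lying flat, turn the chuck's knurled ring clockwise (seen from above) until all three jaws grip the tube firmly; then take the tilt plate by its black handle and lift it until its blue pointer lines up with the red index on the scale. The plate has no catch and falls back when let go, so finish while still gripping and holding the plate steady at the index; leave the index where it is set and do not disturb the other things on the bench.

Things in the scene. Friction and masses are not known exactly. Their poses are not given: they have to be found in the camera images.
- tilt_stand: grey tilting tube stand fixed to the bench, base plate 190 x 205 mm, its top at 16 mm; origin on the bench under it; x points away from the operator, y towards the hinge. In its frame the hinge axis runs along x at y = +80, z = 70 mm; with the plate flat the chuck axis is at x = 0, y = +5 mm and the handle sticks out to the -y side
- tilt_plate: hinged aluminium plate, 96 mm along the hinge x 132 x 8 mm, 0.65 to 0.95 kg with chuck and handle, centre of mass about 75 mm from the hinge; origin on the hinge axis; flat, its axes are the stand's. Its angle is the tilt of its z axis: 0 flat on the rest posts, up to 1.05 rad as the handle end is lifted, z then leaning to the stand's +y. The hinge is free: it falls back when let go
- tilt_handle_grip (a point): middle of the grip bar of the black handle on the plate's free edge: 14 mm wide (along the hinge), 14 mm high, sticking out 48 mm from the plate's edge; 166 mm from the hinge axis and 7.5 mm above its level (77 mm above the bench, plate flat). Pinched from above across its width, fingers closing along the hinge (x of this point), it can pivot between the pads as the plate swings
- pointer_tip (a point): tip of the blue pointer that moves with the plate in front of the scale, 78 mm from the hinge axis; axes as the plate's
- angle_index (a joint): angle at which the red index is set on the scale (0.45 to 0.90 rad): the plate is to be brought to this angle; the index slides stiffly and must be left alone
- index_tip (a point): tip of the red index, 78 mm from the hinge axis; the pointer tip meets it at the set angle, where its axes agree with the plate's. It rides on the white scale arc, which stands at the operator's side of the plate, 67 to 76 mm in front of the chuck axis: centred on the hinge, outer radius 89 mm (with the index 101 mm), up to 155 mm above the bench
- chuck_ring (a joint): turn of the chuck's knurled steel ring, rad: grows clockwise seen from above and closes the jaws; 0 to 0.3 at the start, the jaws touch the tube at about 1.1, the firm stop is at 1.3; turn it to about 1.2 or more; friction (0.2 N m) keeps it where it is left
- chuck_ring_grip (a point): on the chuck axis at half height of the knurled ring, 92 mm above the bench; the ring is 54 mm in diameter and 22 mm high; jaws inside that diameter stand up to 13 mm above the ring's top
- jaw_a: one of three steel jaws that move inward together, 3.2 mm per rad of the ring; origin on the chuck axis
- jaw_b: second jaw
- jaw_c: third jaw
- tube_0: glass test tube, 17 mm in diameter, 98 mm long, about 20 g, standing in the chuck: origin at its bottom, z to its mouth; its mouth is about 38 mm above the middle of the ring
- wash_bottle: wash bottle with red cap, 66 x 97 x 197 mm; origin at its underside; bystander
- beaker_50: small glass beaker, 51 x 51 x 78 mm; origin at its underside; bystander
- reagent_a: pale labelled bottle with black cap, 66 x 66 x 132 mm; origin at its underside; bystander
- reagent_b: pale labelled bottle with blue cap, 60 x 60 x 118 mm; origin at its underside; bystander
- dropper_a: small bottle with black cap, 34 x 34 x 78 mm; origin at its underside; bystander
- timer: white timer, 62 x 62 x 19 mm; origin at its underside; bystander
- pipette: pipette lying on the bench, 45 x 248 x 25 mm; origin at its underside; bystander

How it is judged (in metres and radians):
On the way:
1. all three jaws grip the tube (over 1 N each) while the plate still lies flat (contact force between tube_0 and jaw_a above 1 N and contact force between tube_0 and jaw_b above 1 N and contact force between tube_0 and jaw_c above 1 N and angle between tilt_plate's own z axis and vertical below 0.06 rad), for 0.3 s.
At the end, for the whole second after the job is handed in: the plate stands still with its pointer within 0.05 rad (about 3 degrees) of the red index, carried by the fingers (over 1.5 N on it); all three jaws still press on the tube (over 0.5 N each), which sits fully down in the chuck (within about 8 mm) and in line with it (0.06 rad) (angle between the z axis of pointer_tip and the z axis of index_tip, either way round below 0.05 rad and angular speed of tilt_plate below 0.05 rad/s and contact force between tilt_plate and the fingers above 1.5 N and contact force between tube_0 and jaw_a above 0.5 N and contact force between tube_0 and jaw_b above 0.5 N and contact force between tube_0 and jaw_c above 0.5 N and z of tube_0 in the frame of tilt_plate between -0.043 and -0.028 m and angle between the z axis of tube_0 and the z axis of pointer_tip, either way round below 0.06 rad); the arm keeps its last pose, push and grip.
It fails at once if the red index is shifted by more than 5 mm (distance of index_tip from where it was at the start of the episode above 0.005 m).
It fails at once if another thing on the bench is moved by more than 20 mm (distance of any of wash_bottle, beaker_50, reagent_a, reagent_b, dropper_a, timer, pipette from where it was at the start of the episode above 0.02 m).
It also fails if it takes over 48 s, if anything falls off the work surface, if the arm or the gripper's body presses on something with over 40 N, if the wrist force passes 120 N, or if a joint passes its speed limit or range.

### The arm

A 6-joint arm with a two-finger parallel gripper is mounted at the origin on a cart in front of the work surface, level with it; the furniture and walls round the work are solid. World frame = base frame: x ahead of the robot, y to its left, z up, the work surface at z = 0. Lengths are in mm, angles in rad, forces in N, time in s.
With the tool pointing down it reaches from about 300 to 775 mm from the base axis. Payload 14.6 kg.
Tool frame: the origin (TCP) lies at the very end of the fingers, on their centre line; the grasp point (between the pads) lies 19 mm behind it; z points along the fingers, y is the line along which they close (so a half turn about z gives the same grasp; the last joint's range is limited). The gripper opens to 94 mm and grips with 3 to 60 N. Pads are 16 mm wide; open, the fingers measure 119 mm over their backs; the gripper's body (75 mm by 177 mm) begins 78 mm behind the grasp point.
Start: joints at [1.235, 0.3, 1.521, -0, 1.321, -0.067], TCP at [146.064, 530.24, 205.446] pointing down, gripper open.
Joint ranges: [-3.03, 3.03], [-0.79, 2.21], [0.23, 2.52], [-1.04, 4.18], [0, 3.07], [-2.55, 2.55]. Speed limits (rad/s): [2.22, 2.22, 2.57, 3.14, 3.14, 3.14].

### API

Orientations are given as [roll, pitch, yaw] about the fixed x, y, z axes, in that order (R = Rz(yaw) Ry(pitch) Rx(roll)).
In Python, from cell import manip, optics gives the robot as it stands.
- The arm moves only by the shell command python3 -m crank 'ROWS' [FORCE]. ROWS is JSON, a list of rows, each a list of 7 numbers: the opening in per cent of the stroke, from 0 (shut) to 100 (fully open), then the shift along the tool's x, y, z in mm, then the turn, a rotation vector about the tool's x, y, z in rad. A call has 1 to 10 rows; each row is the pose to reach, as a shift and turn from the pose commanded when the call began, along the tool's axes at that moment; what a row does not reach only later rows make up. A row lasts 1/10 s, in which the tool goes at most 50 mm and 8.59 degrees, less where a joint would pass 70% of its speed; a pose out of reach is approached as far as the arm can. A call with a gripper value outside its range is refused whole. The fingers move at their own pace and stop on an object; FORCE is the grip in N (left out, the last holds). Time passes only in rows, so rows that repeat a pose let the fingers close. It gives the time, the measured TCP pose, the force, the opening and the grip force at its end, in the units of the state.
- manip.read_state(): the state, without advancing time (a new reading comes with each control period).
- optics.camera(name): name is "scene" or "top" or "wrist"; returns (picture, depth): 384x512x3 uint8, red, green, blue; 384x512 float32, mm along the optical axis (not along the pixel's ray), 0 where there is no reading.
- optics.calibration(name): a dict with "camera_matrix" (3x3 intrinsics, pixels), "R" (3x3) and "t" (3): a world point X has camera coordinates R X + t. Camera axes: x right, y down, z forward; pixel columns grow to the right and rows downward; lengths in mm; the calibration is good to about 2 mm. A picture is of the moment at which its call begins: read the wrist's pose just before it. calibration takes no time and is no camera call; for the wrist camera it gives the pose at the moment of the call.
- manip.sign_off(): hands the job in; it is judged then, once.
The state is a dict: "clock": time; "joints": joint angles; "qd": joint speeds; "effort": joint torques, N m; "eef_pos": TCP position; "eef_rot": TCP orientation; "wrist_force": force on the tool from outside, world axes, zero at the start; "moment": the same for the moment, N m; "finger_gap": finger opening in mm; "finger_force": force on a finger pad.
Only numpy, scipy, OpenCV 4.12 (cv2) and the standard library are available. Lean on these libraries where they do the work, as an engineer would, in place of code of your own. Each camera call takes 0.05 s, during which the arm holds its last target. There are 200 camera calls.

## Working session

There is one attempt and no reset: what is moved stays moved. The work goes in short steps, Python scripts to look and compute and a shell command to move; the robot and the scene stay as the last step left them, time stands still between calls to the robot, and variables do not carry over. Pictures are saved under pics/ and viewed, at most 10 in all, crops included, and the job is handed in when it is done.

```bash
ls; mkdir -p pics; python3 - <<'E'
from cell import manip, optics
import cv2,numpy as np
print(manip.read_state())
ims=[]
for n in ["scene","top"]:
    p,d=optics.camera(n); np.savez(f"pics/{n}.npz",p=p,d=d)
    c=optics.calibration(n); print(n,np.round(c["camera_matrix"],1).tolist(),np.round(c["R"],3).tolist(),np.round(c["t"],1).tolist())
    cv2.imwrite(f"pics/{n}.png",cv2.resize(p[...,::-1],(800,600)))
E
```

```text
pics
{'clock': 0.0, 'joints': array([ 1.23540896e+00,  3.00457892e-01,  1.52160252e+00, -9.50392264e-06,
        1.32070346e+00, -6.66338048e-02]), 'qd': array([ 1.95278577e-04, -5.34110023e-04,  7.87715082e-05,  8.95810060e-04,
       -1.49405448e-03, -1.82902522e-03]), 'effort': array([ 8.42985246e-04, -5.31793141e+01, -3.52760231e+01,  7.09509733e-02,
        2.40444025e-02, -5.14105716e-05]), 'eef_pos': array([145.9745532 , 529.99162619, 204.88451096]), 'eef_rot': array([-3.14042342e+00, -6.87997356e-05,  2.87284141e+00]), 'wrist_force': array([-0.04895525, -0.20103633, -0.33698662]), 'moment': array([-0.03555987, -0.00547506,  0.06225533]), 'finger_force': 0.0, 'finger_gap': 93.81165498974393}
scene [[450.7, 0.0, 252.2], [0.0, 450.7, 193.9], [0.0, 0.0, 1.0]] [[0.757, -0.654, -0.015], [-0.463, -0.52, -0.718], [0.461, 0.55, -0.696]] [-461.7, 358.8, 1066.9]
top [[481.7, 0.0, 255.1], [0.0, 481.7, 191.9], [0.0, 0.0, 1.0]] [[0.01, -1.0, -0.007], [-0.998, -0.009, -0.068], [0.068, 0.008, -0.998]] [6.7, 608.2, 1732.4]
```

View pics/scene.png

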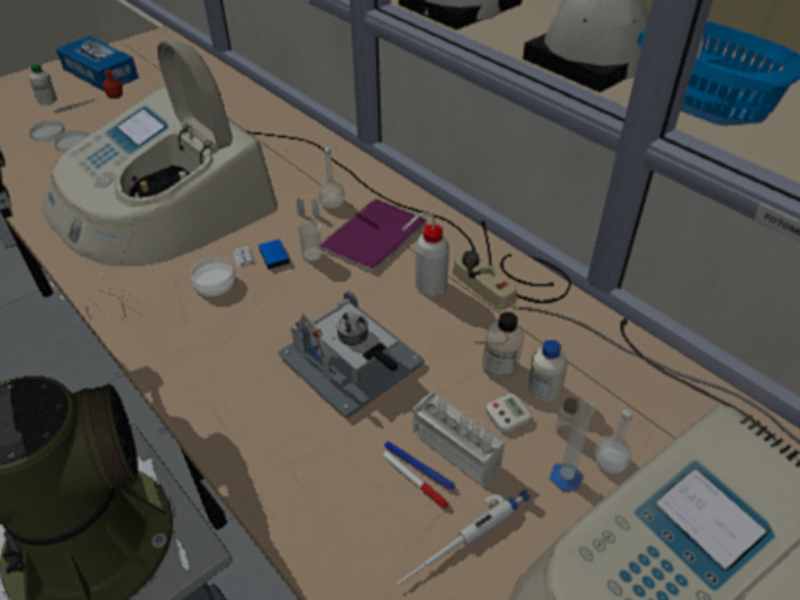

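View pics/top.png

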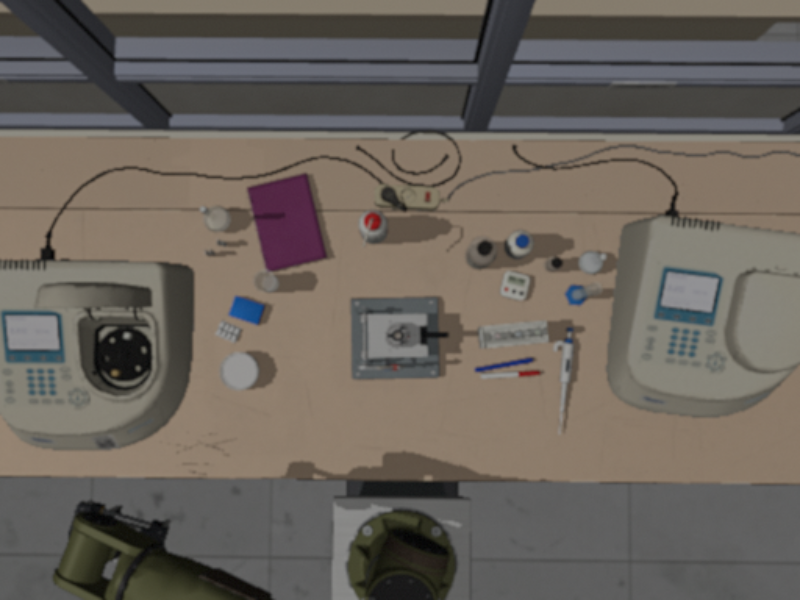

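The scene shows the stand at (350,350) with the red index at about (325,360). In the top view, the base plate corners are at (352,298), (438,297), (438,378) and (352,380), and the handle points right (robot -y).

```bash
cat > h.py <<'E'
import numpy as np,cv2
from cell import manip,optics
from scipy.spatial.transform import Rotation as Ro
def ray(c,uv):
    K,R,t=[np.array(c[k]) for k in("camera_matrix","R","t")]
    d=R.T@np.linalg.inv(K)@np.array([uv[0],uv[1],1.]); return -R.T@t,d
def onz(c,uv,z):
    o,d=ray(c,uv); return o+d*(z-o[2])/d[2]
def proj(c,X):
    K,R,t=[np.array(c[k]) for k in("camera_matrix","R","t")]
    p=K@(R@np.array(X)+t); return p[:2]/p[2]
def totool(v):  # world shift -> tool axes
    s=manip.read_state(); return Ro.from_euler('xyz',s['eef_rot']).as_matrix().T@np.array(v)
E
python3 - <<'E'
from h import *
c=optics.calibration("top")
P=[onz(c,np.array(q)*.64,16) for q in [(352,298),(438,297),(438,378),(352,380)]]
print(np.round(P)); print(np.mean(P,0))
print('ring',onz(c,np.array((399,335))*.64,100),'handle end',onz(c,np.array((447,334))*.64,84))
c=optics.calibration("wrist"); s=manip.read_state()
R=np.array(c["R"]);cam=-R.T@c["t"]; print('cam',cam,R.tolist(),c["camera_matrix"]); print('cam in tool',totool(cam-s['eef_pos']))
print(Ro.from_euler('xyz',s['eef_rot']).as_matrix().round(3))
t=np.load('pics/top.npz')
im=t['p'][170:260,210:310]; cv2.imwrite('pics/topc.png',cv2.resize(im[...,::-1],(700,630),interpolation=cv2.INTER_CUBIC))
E
```

```text
[[612. 121.  16.]
 [616. -79.  16.]
 [428. -81.  16.]
 [421. 119.  16.]]
[519.17618612  20.00418138  16.        ]
ring [524.69690486  10.15574823 100.        ] handle end [528.27717576 -97.07260061  84.        ]
cam [ 83.45022158 547.53988668 383.24125787] [[0.2655849325603342, 0.9640874446596863, -0.00020651024507999433], [0.9387929561350681, -0.2585680995095417, 0.22761881167251108], [0.2193910415402258, -0.06064599711095805, -0.9737502934152652]] [[297.86688866   0.         261.01848177]
 [  0.         297.86688866 188.96213807]
 [  0.           0.           1.        ]]
cam in tool [ 6.49473211e+01  9.35053553e-02 -1.78276322e+02]
[[-0.964  0.266 -0.   ]
 [ 0.266  0.964 -0.001]
 [ 0.    -0.001 -1.   ]]
```

View pics/topc.png

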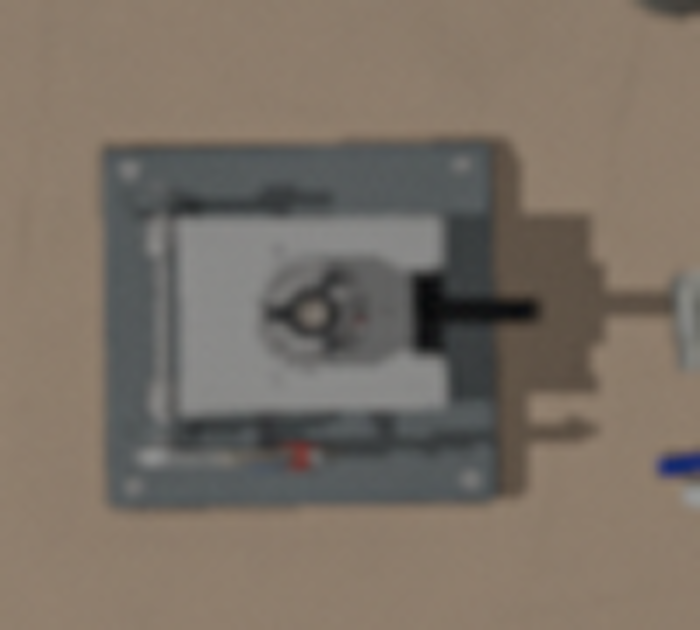

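The crop shows the ring and tube at about (315,315), the handle running right to (540,310), and the red index at (300,457). The stand's yaw is about 0.02 and the chuck is near (525,10). I'll move the wrist camera over it.

```bash
python3 -m crank '[[100,-480,-407,-75,0,0,0.7],[100,-480,-407,-75,0,0,0.7],[100,-480,-407,-75,0,0,0.7],[100,-480,-407,-75,0,0,0.7],[100,-480,-407,-75,0,0,0.7],[100,-480,-407,-75,0,0,0.7],[100,-480,-407,-75,0,0,0.7],[100,-480,-407,-75,0,0,0.7],[100,-480,-407,-75,0,0,0.7],[100,-480,-407,-75,0,0,0.7]]'
python3 -c "
from h import *
s=manip.read_state();print(s['joints'],s['eef_pos'],s['eef_rot'],totool(np.array([500,10,270])-s['eef_pos']))"
```

```text
clock: 1.1
eef_pos: [426.5, 118.1, 264.9]
eef_rot: [3.142, -0.0, 2.173]
wrist_force: [1.1, 1.3, 0.4]
finger_gap: 93.8
finger_force: 0.0
[ 1.87336933e-01  1.24674749e-02  1.71419511e+00  1.93347376e-05
  1.41490092e+00 -4.14583200e-01] [426.48873061 118.10209636 264.85977378] [ 3.14155828e+00 -5.74264955e-06  2.17271346e+00] [-130.72712071   -0.6180117    -5.14099819]
```

```bash
python3 -m crank '[[100,-130,0,-15,0,0,0],[100,-130,0,-15,0,0,0],[100,-130,0,-15,0,0,0],[100,-130,0,-15,0,0,0]]'
python3 - <<'E'
from h import *
s=manip.read_state();print(s['joints'],s['eef_pos'],s['eef_rot'])
import pickle
c=optics.calibration("wrist");p,d=optics.camera("wrist");pickle.dump((c,p,d),open('pics/w1.pkl','wb'))
cv2.imwrite('pics/w1.png',cv2.resize(p[...,::-1],(800,600)))
E
```

```text
clock: 1.5
eef_pos: [500.7, 10.1, 279.1]
eef_rot: [-3.141, -0.0, 2.169]
wrist_force: [-0.0, 0.5, 0.3]
finger_gap: 94.0
finger_force: 0.0
[-5.26882340e-02  1.41268886e-01  1.54327001e+00 -3.62960027e-04
  1.45788575e+00 -6.51019001e-01] [500.69755169  10.14781226 279.11345489] [-3.14071229e+00 -2.17332488e-04  2.16916804e+00]
```

View pics/w1.png

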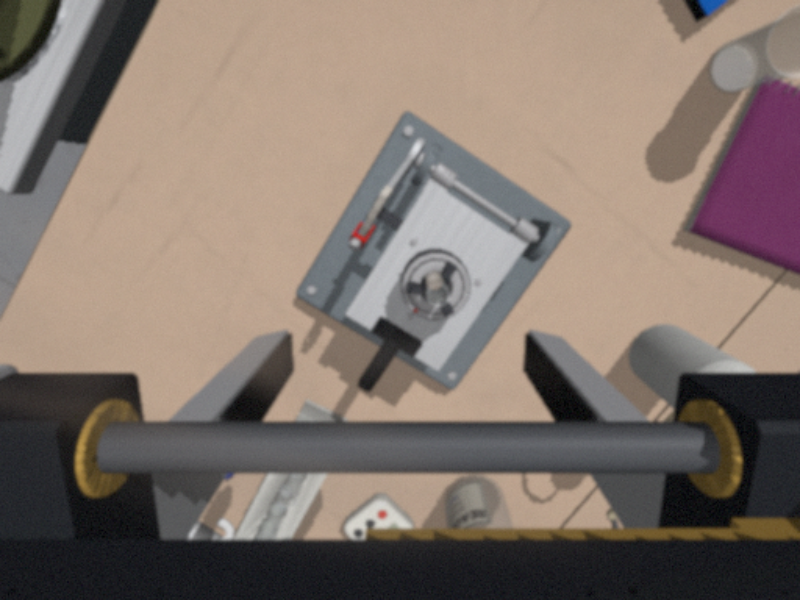

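The wrist view shows the chuck ring at about (436,285), the red index at (362,236), the handle from (395,345) to (367,388), and base corners at (406,112), (570,222), (452,388) and (297,297).

```bash
python3 - <<'E'
from h import *
import pickle
c,p,d=pickle.load(open('pics/w1.pkl','rb'))
q=lambda u,v:(u*.64,v*.64)
B=[onz(c,q(*a),16) for a in[(406,112),(570,222),(452,388),(297,297)]]
B=np.array(B);print(B.round(1),B.mean(0))
ey=(B[0]+B[1]-B[2]-B[3]);ex=(B[1]+B[2]-B[0]-B[3]);print('yaw',np.arctan2(-ey[0],ey[1]),np.arctan2(ex[1],ex[0]))
g=cv2.resize(cv2.cvtColor(p,cv2.COLOR_RGB2GRAY),None,fx=4,fy=4,interpolation=cv2.INTER_CUBIC)
for r in cv2.HoughCircles(g[500:900,950:1350],cv2.HOUGH_GRADIENT,1,20,param1=80,param2=15,minRadius=70,maxRadius=105)[0][:5]:
    uv=((r[0]+950)/4,(r[1]+500)/4); X=onz(c,uv,103); print('circ',uv,r[2]/4,X, d[int(uv[1])+0,int(uv[0])])
hsv=cv2.cvtColor(p,cv2.COLOR_RGB2HSV)
m=((hsv[...,0]<8)|(hsv[...,0]>172))&(hsv[...,1]>130)&(hsv[...,2]>60)
n,l,st,ce=cv2.connectedComponentsWithStats(m.astype(np.uint8))
for i in range(1,n):
    if st[i,4]>8: print('red',st[i],ce[i],onz(c,ce[i],150))
b=((hsv[...,2]<45)).astype(np.uint8); b[:200]=0;b[255:]=0;b[:,:220]=0;b[:,280:]=0
n,l,st,ce=cv2.connectedComponentsWithStats(b)
for i in range(1,n):
    if st[i,4]>60: print('blk',st[i],onz(c,ce[i],84))
# depth cloud
v,u=np.mgrid[0:384,0:512]; K,R,t=[np.array(c[k]) for k in("camera_matrix","R","t")]
X=(np.linalg.inv(K)@np.stack([u.ravel(),v.ravel(),np.ones(u.size)])*d.ravel()-t[:,None]).T@R
X=X.reshape(384,512,3); np.save('pics/X1.npy',X)
for a in [(367,388),(380,365),(395,345),(362,236),(345,250),(416,145),(400,290),(436,315),(440,170),(530,230)]:
    print(a,X[int(a[1]*.64),int(a[0]*.64)].round(1))
E
python3 - <<'E'
import cv2,numpy as np,pickle
c,p,d=pickle.load(open('pics/w1.pkl','rb'))
cv2.imwrite('pics/w1c.png',cv2.resize(p[60:260,180:370,::-1],None,fx=3,fy=3,interpolation=cv2.INTER_CUBIC))
E
```

```text
[[426.6 117.1  16. ]
 [608.6 123.6  16. ]
 [614.5 -75.6  16. ]
 [434.2 -82.9  16. ]] [520.96956233  20.55229934  16.        ]
yaw 0.03400873808125885 0.03798795221079131
circ (np.float32(278.375), np.float32(181.625)) 22.25 [523.29387977  15.5035079  103.        ] 340.26218
circ (np.float32(279.375), np.float32(187.625)) 25.55 [528.5950724   10.06983413 103.        ] 374.90692
circ (np.float32(274.375), np.float32(184.875)) 21.625 [521.58862494   9.45144151 103.        ] 342.0295
red [226 143  14  13  54] [231.7037037  149.85185185] [456.67518889  22.22688314 150.        ]
blk [240 205  28  19 235] [523.057787   -42.15117454  84.        ]
blk [231 235  14  14 100] [527.42675889 -86.33070785  84.        ]
(367, 388) [529.6 -96.1  83. ]
(380, 365) [527.5 -70.7  84.7]
(395, 345) [527.8 -49.7  81.8]
(362, 236) [456.2  18.1 130.2]
(345, 250) [447.1 -18.6  15.1]
(416, 145) [451.3  94.4  81.1]
(400, 290) [506.4  -8.9  73.4]
(436, 315) [538.2  -4.3 101.9]
(440, 170) [477.   89.6  77.3]
(530, 230) [565.6  92.1  76.5]
```

View pics/w1c.png

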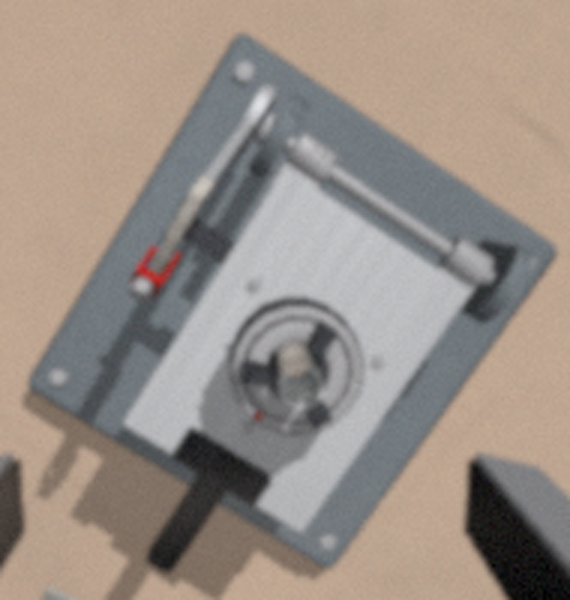

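The crop shows the ring centred at about (296,367), red index at (155,270), the handle bar ending at (165,555), and the hinge rod from (310,155) to (480,262). I'll refine the ring centre and index angle from depth.

```bash
python3 - <<'E'
from h import *
import pickle
from scipy.optimize import least_squares
X=np.load('pics/X1.npy'); c,p,d=pickle.load(open('pics/w1.pkl','rb'))
P=X[...,:].reshape(-1,3)
near=(abs(P[:,0]-524)<45)&(abs(P[:,1]-13)<45)
m=near&(P[:,2]>96)&(P[:,2]<107); Q=P[m]; print(len(Q),np.histogram(P[near][:,2],np.arange(60,150,5)))
(cx,cy),r=cv2.minEnclosingCircle(Q[:,:2].astype(np.float32)); print('ring enclosing',cx,cy,r)
h=(abs(P[:,0]-527)<12)&(P[:,1]<-62)&(P[:,1]>-110)&(P[:,2]>74)&(P[:,2]<92);print('handle',P[h].mean(0),P[h].min(0),P[h].max(0))
hr=(P[:,0]>490)&(P[:,0]<550)&(P[:,1]>75)&(P[:,1]<110)&(P[:,2]>66)&(P[:,2]<90);print('rod',P[hr].mean(0),np.percentile(P[hr],[5,95],axis=0))
pl=(P[:,2]>70)&(P[:,2]<78)&(abs(P[:,0]-524)<80)&(abs(P[:,1]-10)<70);print('plate',cv2.minAreaRect(P[pl][:,:2].astype(np.float32)))
# red index points
hsv=cv2.cvtColor(p,cv2.COLOR_RGB2HSV)
rm=(((hsv[...,0]<8)|(hsv[...,0]>172))&(hsv[...,1]>130)&(hsv[...,2]>60)).ravel()&(abs(P[:,0]-455)<25)&(abs(P[:,1]-18)<40)
print(P[rm][::3].round(1))
# arc profile
a=(P[:,0]>440)&(P[:,0]<466)&(P[:,2]>85)&(P[:,1]>-40)&(P[:,1]<110)
print(P[a][np.argsort(P[a][:,1])][::6].round(0))
E
```

```text
1036 (array([  26,    7, 2939,   82,   48,   37,   62,  213,  815,  101,  127,
         23,   24,   62,    5,    0,    0]), array([ 60,  65,  70,  75,  80,  85,  90,  95, 100, 105, 110, 115, 120,
       125, 130, 135, 140, 145]))
ring enclosing 525.3292236328125 14.173785209655762 27.724090576171875
handle [527.03739271 -79.60057038  82.44210257] [520.40991153 -98.35505865  74.35546838] [534.94265796 -62.10277361  86.46926926]
rod [519.4797991   84.32546021  72.32163432] [[491.84500429  75.61427649  69.90158446]
 [546.81269814  92.13580476  74.61005176]]
plate ((513.6515502929688, 13.453277587890625), (141.7894287109375, 131.71900939941406), 85.53700256347656)
[[450.1  23.3 118.8]
 [450.5  21.1 120.5]
 [451.3  21.  127. ]
 [459.2  24.7 124.6]
 [451.6  18.6 127.6]
 [450.5  16.8 129.9]
 [457.4  13.1  57.8]
 [451.   15.6 128.3]
 [453.8  17.7 129.7]
 [459.2  20.9 125.8]
 [453.5  16.2 130.5]
 [456.2  18.1 130.2]
 [458.9  19.6 128.2]
 [455.9  16.3 128.5]
 [458.6  18.2 129. ]
 [457.4  16.1 129.4]
 [460.1  17.9 128.9]
 [459.8  16.3 128.7]]
[[466. -25. 365.]
 [466. -24. 354.]
 [466. -24. 360.]
 ...
 [465.  88.  87.]
 [463.  90.  87.]
 [463.  92.  86.]]
```

Ring centre ≈ (525.3,14.3); index angle ≈ 0.69 rad. I'll go down over the ring.

```bash
python3 -m crank '[[80,-10,23,40,0,0,0],[80,-10,23,80,0,0,0],[80,-10,23,120,0,0,0],[80,-10,23,150,0,0,0],[80,-10,23,175,0,0,0],[80,-10,23,193,0,0,0],[80,-10,23,193,0,0,0]]'
```

```text
clock: 2.25
eef_pos: [522.3, 18.8, 84.5]
eef_rot: [-3.138, -0.003, 2.174]
wrist_force: [0.1, 0.4, -0.5]
finger_gap: 75.2
finger_force: 0.0
```

```bash
python3 -m crank '[[45,0,0,0,0,0,0],[45,0,0,0,0,0,0],[45,0,0,0,0,0,0],[45,0,0,0,0,0,0],[45,0,0,0,0,0,0],[45,0,0,0,0,0,0]]' 30
```

```text
clock: 2.85
eef_pos: [522.6, 16.6, 87.5]
eef_rot: [-3.137, -0.0, 2.173]
wrist_force: [-16.6, -9.8, 11.1]
finger_gap: 52.7
finger_force: 29.9
```

```bash
python3 -m crank '[[62,0,0,0,0,0,0],[62,0,0,0,0,0,0],[62,0,0,0,0,0,0],[62,0,0,0,0,0,0]]' 
python3 -c "
from h import *
s=manip.read_state();print(s['eef_pos'],s['qd'].round(4),totool(np.array([525.3,14.3,86])-s['eef_pos']))"
```

```text
clock: 3.25
eef_pos: [524.3, 17.8, 86.9]
eef_rot: [3.141, 0.0, 2.173]
wrist_force: [-0.2, -0.2, -0.8]
finger_gap: 58.4
finger_force: 0.4
[524.27872454  17.80746559  86.88946531] [-0.0015  0.0011  0.0016  0.0005 -0.0023 -0.0006] [-3.46883417 -1.14517661  0.89007136]
```

```bash
python3 -m crank '[[62,-3.5,-2.5,1,0,0,0],[62,-3.5,-2.5,1,0,0,0],[62,-3.5,-2.5,1,0,0,0],[45,-3.5,-2.5,1,0,0,0],[45,-3.5,-2.5,1,0,0,0],[45,-3.5,-2.5,1,0,0,0],[45,-3.5,-2.5,1,0,0,0]]' 40
```

```text
clock: 3.95
eef_pos: [524.2, 13.5, 85.6]
eef_rot: [3.141, 0.0, 2.173]
wrist_force: [3.0, 1.2, -1.8]
finger_gap: 52.5
finger_force: 40.0
```

```bash
python3 -m crank '[[45,0,0,0,0,0,0.12],[45,0,0,0,0,0,0.24],[45,0,0,0,0,0,0.36],[45,0,0,0,0,0,0.48],[45,0,0,0,0,0,0.6],[45,0,0,0,0,0,0.7],[45,0,0,0,0,0,0.8],[45,0,0,0,0,0,0.9],[45,0,0,0,0,0,0.9]]' 45
python3 -c "
from h import *
s=manip.read_state();print(s['eef_rot'],s['joints'],s['moment'],s['wrist_force'])"
```

```text
clock: 4.85
eef_pos: [524.5, 13.6, 85.6]
eef_rot: [3.141, -0.0, 1.269]
wrist_force: [5.3, 0.8, -2.8]
finger_gap: 52.4
finger_force: 45.0
[ 3.14053008e+00 -4.59490659e-04  1.26934347e+00] [-4.40481696e-02  3.76892212e-01  1.71805054e+00  2.00942036e-04
  1.04550537e+00  2.57304270e-01] [ 0.21118346 -0.85278454 -0.18160097] [ 5.28783994  0.80175546 -2.7638946 ]
```

```bash
cat > m.sh <<'E'
python3 -c "
from h import *
s=manip.read_state();print(s['eef_rot'].round(3),s['joints'][5].round(3),s['moment'].round(2),s['wrist_force'].round(1),s['finger_force'].round(1))"
E
python3 -m crank '[[45,0,0,0,0,0,0.07],[45,0,0,0,0,0,0.14],[45,0,0,0,0,0,0.2],[45,0,0,0,0,0,0.2]]' 50; sh m.sh
```

```text
clock: 5.25
eef_pos: [524.5, 13.5, 85.6]
eef_rot: [3.14, -0.001, 1.071]
wrist_force: [5.6, 1.9, -5.0]
finger_gap: 52.6
finger_force: 50.0Traceback (most recent call last):
  File "<string>", line 3, in <module>
    s=manip.read_state();print(s['eef_rot'].round(3),s['joints'][5].round(3),s['moment'].round(2),s['wrist_force'].round(1),s['finger_force'].round(1))
                                                                                                                            ^^^^^^^^^^^^^^^^^^^^^^^
AttributeError: 'float' object has no attribute 'round'
```

```bash
python3 -m crank '[[45,0,0,0,0,0,0.05],[45,0,0,0,0,0,0.1],[45,0,0,0,0,0,0.1]]' ; sh m.sh
```

```text
clock: 5.55
eef_pos: [524.3, 13.1, 85.6]
eef_rot: [3.14, 0.001, 0.973]
wrist_force: [3.7, -3.8, -2.9]
finger_gap: 52.4
finger_force: 50.0Traceback (most recent call last):
  File "<string>", line 3, in <module>
    s=manip.read_state();print(s['eef_rot'].round(3),s['joints'][5].round(3),s['moment'].round(2),s['wrist_force'].round(1),s['finger_force'].round(1))
                                                                                                                            ^^^^^^^^^^^^^^^^^^^^^^^
AttributeError: 'float' object has no attribute 'round'
```

```bash
sed -i "s/,s\['finger_force'\].round(1)//" m.sh; python3 -m crank '[[45,0,0,0,0,0,0.03],[45,0,0,0,0,0,0.06],[45,0,0,0,0,0,0.06]]' ; sh m.sh
```

```text
clock: 5.85
eef_pos: [524.3, 13.2, 85.7]
eef_rot: [3.14, 0.0, 0.915]
wrist_force: [4.9, -3.2, -2.9]
finger_gap: 52.4
finger_force: 50.1
[3.14  0.    0.915] 0.613 [-0.62 -0.8   1.53] [ 4.9 -3.2 -2.9]
```

```bash
python3 -m crank '[[45,0,0,0,0,0,0.04],[45,0,0,0,0,0,0.04],[45,0,0,0,0,0,0.04],[45,0,0,0,0,0,0.04]]' 60; sh m.sh
python3 - <<'E'
from h import *
import pickle
c=optics.calibration("wrist");p,d=optics.camera("wrist");pickle.dump((c,p,d),open('pics/w2.pkl','wb'))
cv2.imwrite('pics/w2.png',cv2.resize(p[...,::-1],(800,600)))
E
```

```text
clock: 6.25
eef_pos: [524.7, 13.7, 85.8]
eef_rot: [3.14, -0.001, 0.877]
wrist_force: [7.5, 1.3, -3.0]
finger_gap: 52.0
finger_force: 60.7
[ 3.14e+00 -1.00e-03  8.77e-01] 0.651 [ 0.17 -1.13  2.43] [ 7.5  1.3 -3. ]
```

View pics/w2.png

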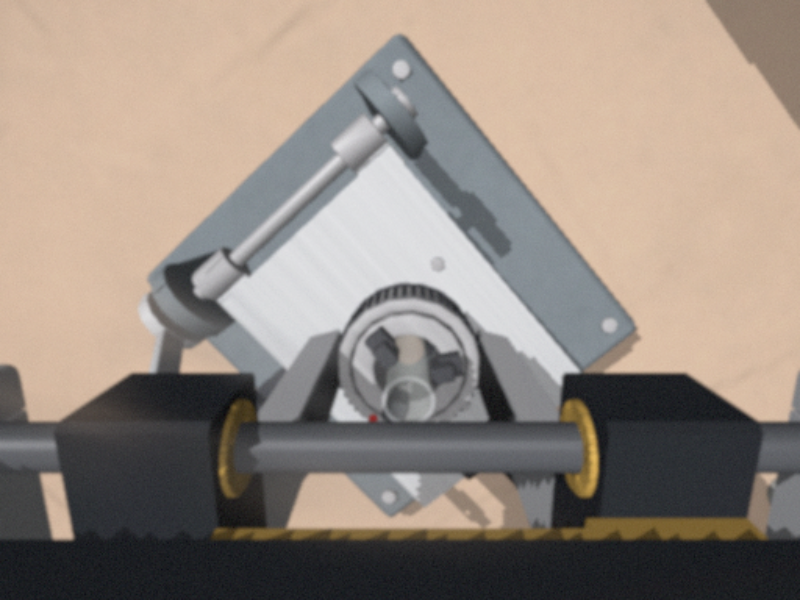

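The view shows both fingers on the ring, with the three jaws closed on the tube at (408,395). The moment has risen to 2.4 N m, so the stop is reached. I'll release and go up.

```bash
python3 -m crank '[[75,0,0,0,0,0,0],[75,0,0,0,0,0,0],[75,0,0,0,0,0,0],[75,0,0,0,0,0,0],[75,0,0,-35,0,0,0],[75,0,0,-75,0,0,0],[75,0,0,-120,0,0,0],[60,0,0,-120,0,0,-0.2],[50,0,0,-120,0,0,-0.4],[50,0,0,-120,0,0,-0.55]]'; sh m.sh
```

```text
clock: 7.3
eef_pos: [523.9, 13.4, 205.9]
eef_rot: [3.141, -0.0, 1.329]
wrist_force: [1.5, -0.6, -0.3]
finger_gap: 49.8
finger_force: 0.0
[ 3.141 -0.     1.329] 0.198 [-0.07  0.1   0.04] [ 1.5 -0.6 -0.3]
```

```bash
python3 -m crank '[[45,-40,8,0,0,0,-0.1],[45,-88,17,0,0,0,-0.18],[45,-88,17,20,0,0,-0.18],[45,-88,17,40,0,0,-0.18],[45,-88,17,40,0,0,-0.18],[45,-88,17,40,0,0,-0.18]]'
python3 - <<'E'
from h import *
import pickle
s=manip.read_state();print(s['eef_pos'],s['eef_rot'],s['joints'])
c=optics.calibration("wrist");p,d=optics.camera("wrist");pickle.dump((c,p,d),open('pics/w3.pkl','wb'))
cv2.imwrite('pics/w3.png',cv2.resize(p[...,::-1],(800,600)))
v,u=np.mgrid[0:384,0:512]; K,R,t=[np.array(c[k]) for k in("camera_matrix","R","t")]
P=((np.linalg.inv(K)@np.stack([u.ravel(),v.ravel(),np.ones(u.size)])*d.ravel()-t[:,None]).T@R)
for lo,hi in((-62,-74),(-74,-86),(-86,-99)):
    h=(abs(P[:,0]-527)<14)&(P[:,1]<lo)&(P[:,1]>hi)&(P[:,2]>79)&(P[:,2]<92)
    if h.any():print('handle',h.sum(),P[h].mean(0),np.percentile(P[h],[3,97],axis=0)[:,0])
E
```

```text
clock: 7.9
eef_pos: [519.0, -75.9, 166.1]
eef_rot: [-3.141, -0.0, 1.503]
wrist_force: [-0.8, -0.2, 0.4]
finger_gap: 41.9
finger_force: 0.0
[518.99228535 -75.94306038 166.10862751] [-3.14142645e+00 -7.75914036e-05  1.50286356e+00] [-2.15158781e-01  2.79653478e-01  1.64190485e+00  5.57620994e-05
  1.22021012e+00 -1.47245172e-01]
handle 199 [527.81080597 -68.00999884  82.85141181] [521.35871838 534.36325072]
handle 193 [528.0608406  -80.03208326  82.84349971] [521.73106424 534.60907491]
handle 188 [528.2909774  -92.1759751   82.74674056] [522.01401863 534.94467604]
```

View pics/w3.png

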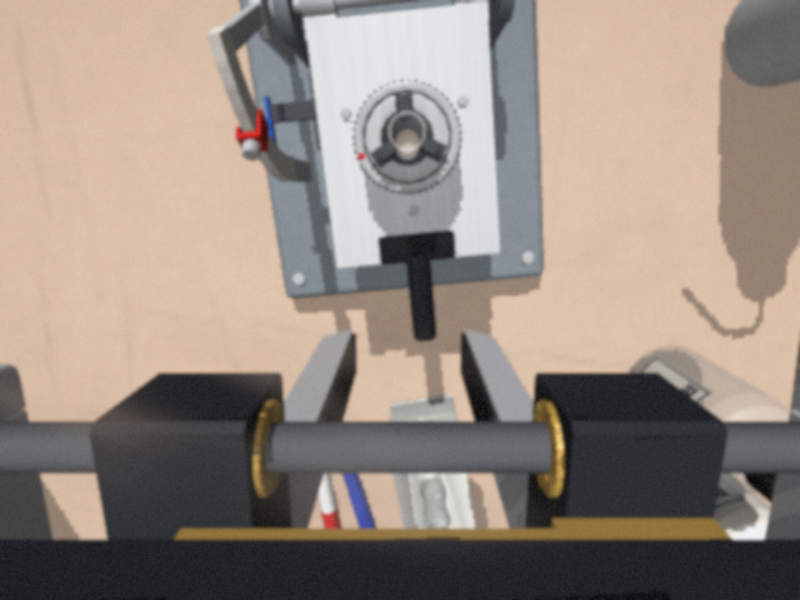

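The view shows the three jaws tight on the tube at (407,138), with the handle bar from (420,255) to (425,338) just ahead of the open fingers. The handle's mid grip is at about (528,-77).

```bash
python3 -m crank '[[45,-0.5,9,0,0,0,-0.09],[45,-0.5,9,0,0,0,-0.09],[45,-0.5,9,40,0,0,-0.09],[45,-0.5,9,75,0,0,-0.09],[45,-0.5,9,95,0,0,-0.09],[45,-0.5,9,108,0,0,-0.09],[45,-0.5,9,108,0,0,-0.09],[45,-0.5,9,108,0,0,-0.09]]'; sh m.sh
```

```text
clock: 8.75
eef_pos: [528.4, -77.2, 58.8]
eef_rot: [3.14, 0.0, 1.592]
wrist_force: [0.2, 0.1, 0.0]
finger_gap: 42.2
finger_force: 0.0
[3.14  0.    1.592] -0.235 [-0.06  0.08 -0.05] [0.2 0.1 0. ]
```

```bash
python3 -m crank '[[0,0,0,0,0,0,0],[0,0,0,0,0,0,0],[0,0,0,0,0,0,0],[0,0,0,0,0,0,0],[0,0,0,0,0,0,0],[0,0,0,0,0,0,0]]' 15; sh m.sh
```

```text
clock: 9.35
eef_pos: [526.9, -77.2, 57.9]
eef_rot: [-3.139, -0.0, 1.593]
wrist_force: [-9.5, -0.2, 7.1]
finger_gap: 13.9
finger_force: 15.0
[-3.139 -0.     1.593] -0.236 [-0.11  1.77  0.07] [-9.5 -0.2  7.1]
```

```bash
python3 -m crank '[[0,0.4,-2,-6.6,0,0,0],[0,1.6,-2,-16.5,0,0,0],[0,3.7,-2,-28,0,0,0],[0,7,-2,-40.8,0,0,0],[0,11.4,-2,-53.4,0,0,0],[0,16.8,-2,-65.6,0,0,0],[0,22.2,-2,-75.8,0,0,0],[0,28.4,-2,-85.7,0,0,0],[0,33.2,-2,-92.4,0,0,0],[0,33.2,-2,-92.4,0,0,0]]' 20; sh m.sh
python3 - <<'E'
from h import *
import pickle
c=optics.calibration("wrist");p,d=optics.camera("wrist");pickle.dump((c,p,d),open('pics/w4.pkl','wb'))
c2=optics.calibration("scene");p2,d2=optics.camera("scene");pickle.dump((c2,p2,d2),open('pics/s4.pkl','wb'))
a=cv2.resize(p[0:220,60:410,::-1],None,fx=2.2,fy=2.2,interpolation=cv2.INTER_CUBIC)[:400,:400]
b=cv2.resize(p2[180:270,170:260,::-1],(400,400),interpolation=cv2.INTER_CUBIC)
cv2.imwrite('pics/c4.png',np.hstack([a,b]))
E
```

```text
clock: 10.35
eef_pos: [526.0, -43.5, 151.1]
eef_rot: [3.139, 0.0, 1.593]
wrist_force: [7.2, -1.2, -2.7]
finger_gap: 13.6
finger_force: 20.0
[3.139 0.    1.593] -0.175 [-0.31 -1.08  0.08] [ 7.2 -1.2 -2.7]
```

View pics/c4.png

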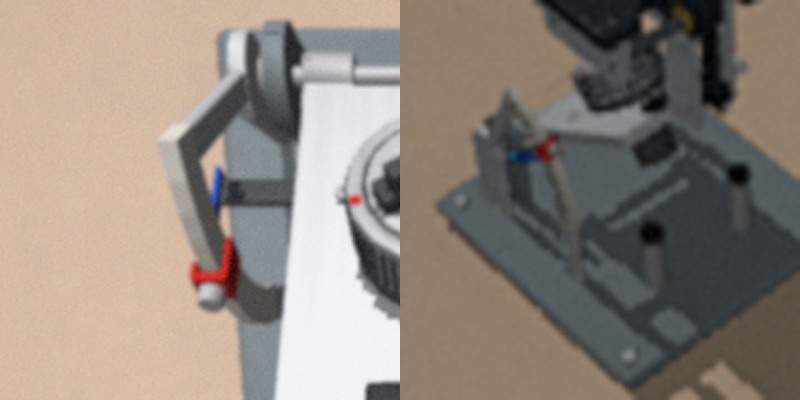

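In the crop the blue pointer is at (217,188) and the red index blade at about (232,265), so the pointer isn't there yet. I'll measure both angles about the hinge.

```bash
cat > ang.py <<'E'
from h import *
import pickle,sys
def run(wf,s4):
    c,p,d=wf
    v,u=np.mgrid[0:384,0:512]; K,R,t=[np.array(c[k]) for k in("camera_matrix","R","t")]
    P=((np.linalg.inv(K)@np.stack([u.ravel(),v.ravel(),np.ones(u.size)])*d.ravel()-t[:,None]).T@R)
    yaw=0.025; O=np.array([525.3,14.3,0]); 
    S=(P-O)@np.array([[np.cos(yaw),-np.sin(yaw),0],[np.sin(yaw),np.cos(yaw),0],[0,0,1]])+[0,5,0]
    w=S-[0,80,70]
    hsv=cv2.cvtColor(p,cv2.COLOR_RGB2HSV).reshape(-1,3).astype(int)
    vol=(S[:,0]<-45)&(S[:,0]>-95)&(S[:,2]>60)&(S[:,2]<180)&(abs(S[:,1]-20)<90)
    red=((hsv[:,0]<8)|(hsv[:,0]>172))&(hsv[:,1]>130)&vol
    blue=(hsv[:,0]>105)&(hsv[:,0]<130)&(hsv[:,1]>130)&vol
    for n,m in(('red',red),('blue',blue)):
        a=np.arctan2(w[m][:,2],-w[m][:,1]); r=np.hypot(w[m][:,1],w[m][:,2])
        print(n,m.sum(),'ang',np.percentile(a,[5,25,50,75,95]).round(3),'r',np.percentile(r,[5,50,95]).round(1),'x',np.percentile(S[m][:,0],[5,50,95]).round(1))
        q=np.column_stack([u.ravel()[m],v.ravel()[m],S[m].round(1),a.round(3),r.round(1)])
        if '-v' in sys.argv: print(q[::max(1,len(q)//14)].tolist())
    pm=(abs(S[:,0])<44)&(hsv[:,2]>140)&(hsv[:,1]<60)&(S[:,1]>-30)&(S[:,1]<70)&(S[:,2]>60)
    Q=S[pm]; 
    for _ in range(4):
        A=np.column_stack([Q[:,:2],np.ones(len(Q))]);k=np.linalg.lstsq(A,Q[:,2],rcond=None)[0]; res=abs(A@k-Q[:,2]); Q=Q[res<max(1.5,np.median(res)*2)]
    print('plate tilt',np.arctan(-k[1]),'x-slope',k[0],len(Q),res.std(), 'z at hinge',k[1]*80+k[2])
    c,p,d=s4
    hsv=cv2.cvtColor(p,cv2.COLOR_RGB2HSV).astype(int); box=np.zeros(hsv.shape[:2],bool); box[200:240,185:225]=1
    for n,m in(('red',((hsv[...,0]<8)|(hsv[...,0]>172))&(hsv[...,1]>130)&box),('blue',(hsv[...,0]>100)&(hsv[...,0]<130)&(hsv[...,1]>110)&box)):
        vv,uu=np.nonzero(m); print('scene',n,len(uu),uu.mean(),vv.mean(),uu.min(),uu.max(),vv.min(),vv.max())
E
python3 - -v <<'E'
from ang import *
run(pickle.load(open('pics/w4.pkl','rb')),pickle.load(open('pics/s4.pkl','rb')))
E
```

```text
red 241 ang [0.616 0.663 0.691 0.699 0.708] r [81.2 90.5 93.6] x [-74.4 -65.6 -64.4]
[[163.0, 108.0, -66.3, 20.3, 120.4, 0.701, 78.1], [161.0, 113.0, -67.1, 17.0, 122.8, 0.698, 82.2], [161.0, 116.0, -67.7, 15.1, 121.3, 0.669, 82.8], [164.0, 118.0, -64.4, 13.7, 125.9, 0.701, 86.7], [163.0, 120.0, -65.0, 12.4, 126.3, 0.695, 88.0], [148.0, 122.0, -74.6, 11.1, 127.6, 0.696, 89.7], [153.0, 123.0, -70.9, 10.5, 128.8, 0.703, 91.1], [149.0, 124.0, -73.9, 9.9, 128.1, 0.692, 91.1], [166.0, 124.0, -64.7, 9.8, 121.5, 0.633, 87.1], [162.0, 125.0, -64.6, 9.2, 130.3, 0.706, 93.0], [158.0, 126.0, -67.5, 8.6, 129.7, 0.696, 93.1], [154.0, 127.0, -70.1, 8.0, 130.0, 0.694, 93.7], [159.0, 128.0, -67.6, 7.3, 127.9, 0.672, 92.9], [164.0, 130.0, -64.6, 5.9, 127.1, 0.657, 93.5], [165.0, 134.0, -65.2, 3.2, 123.8, 0.611, 93.8]]
blue 44 ang [0.611 0.618 0.628 0.636 0.863] r [46.7 53.3 75.2] x [-75.5 -74.4 -67.6]
[[159.0, 77.0, -75.1, 43.3, 96.1, 0.619, 45.0], [158.0, 79.0, -75.4, 41.7, 97.8, 0.627, 47.3], [158.0, 80.0, -75.2, 40.9, 98.7, 0.634, 48.5], [158.0, 81.0, -75.3, 40.2, 98.7, 0.625, 49.0], [158.0, 82.0, -75.0, 39.4, 99.7, 0.632, 50.3], [159.0, 83.0, -74.4, 38.8, 99.4, 0.62, 50.7], [157.0, 85.0, -75.5, 37.2, 100.8, 0.623, 52.7], [157.0, 86.0, -75.6, 36.5, 100.9, 0.617, 53.3], [157.0, 87.0, -74.9, 35.6, 103.0, 0.639, 55.3], [156.0, 88.0, -75.7, 34.9, 102.9, 0.63, 55.8], [159.0, 88.0, -73.9, 35.0, 102.0, 0.618, 55.2], [158.0, 89.0, -74.2, 34.2, 103.3, 0.628, 56.6], [158.0, 90.0, -74.4, 33.6, 102.8, 0.615, 56.9], [157.0, 91.0, -74.7, 32.7, 104.4, 0.63, 58.5], [158.0, 92.0, -73.7, 32.0, 105.5, 0.636, 59.7]]
plate tilt 0.594918821971057 x-slope 0.003092990970117901 8212 0.3615892778770474 z at hinge 73.72065131855246
scene red 9 202.22222222222223 213.11111111111111 201 204 211 215
scene blue 12 197.5 214.91666666666666 195 200 214 216
```

```bash
cat >> ang.py <<'E'
def bins(c,p,d):
    v,u=np.mgrid[0:384,0:512]; K,R,t=[np.array(c[k]) for k in("camera_matrix","R","t")]
    P=((np.linalg.inv(K)@np.stack([u.ravel(),v.ravel(),np.ones(u.size)])*d.ravel()-t[:,None]).T@R)
    yaw=0.025; S=(P-[525.3,14.3,0])@np.array([[np.cos(yaw),-np.sin(yaw),0],[np.sin(yaw),np.cos(yaw),0],[0,0,1]])+[0,5,0]
    w=S-[0,80,70]; a=np.arctan2(w[:,2],-w[:,1]); r=np.hypot(w[:,1],w[:,2])
    hsv=cv2.cvtColor(p,cv2.COLOR_RGB2HSV).reshape(-1,3).astype(int)
    red=((hsv[:,0]<8)|(hsv[:,0]>172))&(hsv[:,1]>120)&(abs(S[:,0]+70)<12)&(S[:,2]>80)&(S[:,2]<180)
    for x0,x1 in((-78,-69),(-69,-60)):
        for r0 in range(74,100,2):
            m=red&(S[:,0]>x0)&(S[:,0]<x1)&(r>=r0)&(r<r0+2)
            if m.sum()>1: print(x0,r0,m.sum(),a[m].min().round(3),np.median(a[m]).round(3),a[m].max().round(3))
E
python3 - <<'E'
from ang import *
bins(*pickle.load(open('pics/w4.pkl','rb')))
print('w1'); bins(*pickle.load(open('pics/w1.pkl','rb')))
print('w3'); bins(*pickle.load(open('pics/w3.pkl','rb')))
E
```

```text
-78 88 11 0.675 0.696 0.714
-78 90 22 0.688 0.695 0.71
-78 92 29 0.67 0.692 0.708
-69 78 8 0.675 0.699 0.709
-69 80 16 0.625 0.692 0.723
-69 82 18 0.626 0.69 0.709
-69 84 24 0.617 0.687 0.721
-69 86 21 0.607 0.683 0.706
-69 88 18 0.603 0.681 0.702
-69 90 28 0.613 0.693 0.711
-69 92 52 0.591 0.677 0.71
-69 94 4 0.601 0.655 0.688
w1
-78 80 3 0.638 0.643 0.651
-78 82 2 0.647 0.649 0.651
-78 86 2 0.696 0.702 0.709
-78 88 3 0.688 0.697 0.701
-78 90 6 0.702 0.705 0.707
-78 92 12 0.677 0.699 0.712
-69 80 3 0.704 0.71 0.71
-69 82 4 0.625 0.706 0.715
-69 84 3 0.686 0.702 0.707
-69 86 2 0.696 0.703 0.71
-69 88 4 0.689 0.702 0.708
-69 90 7 0.688 0.702 0.714
-69 92 10 0.659 0.689 0.709
w3
-78 86 2 0.692 0.695 0.698
-78 88 6 0.69 0.697 0.702
-78 90 19 0.688 0.698 0.71
-78 92 28 0.664 0.691 0.706
-78 94 2 0.694 0.696 0.697
-69 78 7 0.678 0.694 0.715
-69 80 8 0.669 0.701 0.712
-69 82 16 0.643 0.689 0.709
-69 84 10 0.652 0.695 0.707
-69 86 22 0.616 0.687 0.707
-69 88 15 0.612 0.685 0.711
-69 90 23 0.617 0.694 0.705
-69 92 58 0.592 0.669 0.71
```

```bash
python3 -m crank '[[0,2,0,-3,0,0,0],[0,4.3,0,-5.5,0,0,0],[0,6.5,0,-8.3,0,0,0],[0,6.5,0,-8.3,0,0,0],[0,6.5,0,-8.3,0,0,0]]'; sh m.sh
python3 - -v <<'E'
from ang import *
c=optics.calibration("wrist");p,d=optics.camera("wrist");pickle.dump((c,p,d),open('pics/w5.pkl','wb'))
c2=optics.calibration("scene");p2,d2=optics.camera("scene")
sys.argv=['x']; run((c,p,d),(c2,p2,d2))
a=cv2.resize(p[60:160,120:240,::-1],(600,500),interpolation=cv2.INTER_CUBIC)
cv2.imwrite('pics/c5.png',a)
E
```

```text
clock: 10.95
eef_pos: [525.8, -37.4, 158.6]
eef_rot: [3.139, 0.0, 1.593]
wrist_force: [8.0, -0.1, -4.9]
finger_gap: 13.7
finger_force: 20.0
[3.139 0.    1.593] -0.163 [-0.2  -1.22  0.14] [ 8.  -0.1 -4.9]
red 215 ang [0.614 0.665 0.691 0.7   0.709] r [80.6 90.5 93.5] x [-74.3 -65.8 -64.4]
blue 34 ang [0.661 0.678 0.69  0.696 0.919] r [46.5 51.8 74.3] x [-75.2 -74.6 -67.9]
plate tilt 0.6428794129784825 x-slope 0.0032760712392784323 5768 0.42896078016310996 z at hinge 75.28901358870725
scene red 10 202.4 212.8 201 204 210 215
scene blue 13 196.30769230769232 213.76923076923077 194 199 213 215
```

View pics/c5.png

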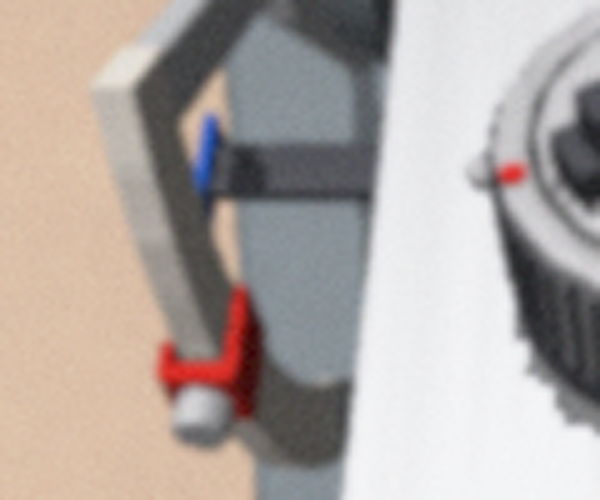

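The crop shows the index as a thick red box from (240,290) to (250,415), with its knob at (203,412). The pointer is at (208,155) and runs into the same arc. By kinematics the plate is at about 0.66 and the centre of the index box at about 0.655. I'll cross-check with the knob axis.

```bash
python3 - <<'E'
from ang import *
for f in('w4','w5'):
    c,p,d=pickle.load(open(f'pics/{f}.pkl','rb'))
    v,u=np.mgrid[0:384,0:512]; K,R,t=[np.array(c[k]) for k in("camera_matrix","R","t")]
    P=((np.linalg.inv(K)@np.stack([u.ravel(),v.ravel(),np.ones(u.size)])*d.ravel()-t[:,None]).T@R)
    yaw=0.025; S=(P-[525.3,14.3,0])@np.array([[np.cos(yaw),-np.sin(yaw),0],[np.sin(yaw),np.cos(yaw),0],[0,0,1]])+[0,5,0]
    w=S-[0,80,70]; a=np.arctan2(w[:,2],-w[:,1]); r=np.hypot(w[:,1],w[:,2])
    hsv=cv2.cvtColor(p,cv2.COLOR_RGB2HSV).reshape(-1,3).astype(int)
    m=(hsv[:,1]<60)&(r>95)&(r<106)&(abs(S[:,0]+70)<10)&(abs(a-.66)<.15)
    print(f,m.sum(),np.percentile(a[m],[2,25,50,75,98]).round(3),np.percentile(r[m],[2,50,98]).round(1),a[m&(r>99)].mean(),(a[m].min()+a[m].max())/2)
s=manip.read_state();print(s['qd'].round(4),s['finger_force'],s['wrist_force'],s['eef_pos'])
E
```

```text
w4 123 [0.61  0.643 0.662 0.674 0.685] [95.2 98.4 99.5] 0.647662122330084 0.6443863908852228
w5 107 [0.604 0.643 0.661 0.673 0.685] [95.5 98.3 99.4] 0.642404482917277 0.6422456383022304
[-0.0014 -0.0007 -0.0017 -0.001  -0.0029 -0.0014] 19.999191462993622 [ 7.66520148 -1.52169895 -4.45769588] [525.8134583  -37.47262166 158.60640773]
```

```bash
python3 -m crank '[[0,0,0,0,0,0,0],[0,0,0,0,0,0,0],[0,0,0,0,0,0,0],[0,0,0,0,0,0,0],[0,0,0,0,0,0,0]]' 25
python3 - <<'E'
from ang import *
c=optics.calibration("wrist");p,d=optics.camera("wrist");s=optics.camera("scene")
run((c,p,d),(None,*s)); print(manip.sign_off())
E
```

```text
clock: 11.55
eef_pos: [525.8, -37.5, 158.6]
eef_rot: [3.139, 0.0, 1.593]
wrist_force: [8.0, -0.7, -5.0]
finger_gap: 13.9
finger_force: 25.0
red 217 ang [0.621 0.668 0.691 0.701 0.708] r [80.9 90.6 93.6] x [-74.4 -65.8 -64.3]
blue 37 ang [0.663 0.676 0.684 0.696 0.923] r [46.6 52.7 75.3] x [-75.3 -74.5 -67.5]
plate tilt 0.6433555763178788 x-slope 0.0032836335743097675 5776 0.4385551350464236 z at hinge 75.1567586546911
scene red 10 202.4 212.8 201 204 210 215
scene blue 12 196.41666666666666 213.75 194 199 213 215
the job is handed in; nothing more can be done
None
```

I turned the chuck ring to its firm stop with the plate flat, then lifted the plate by its handle to about 0.65 rad. By my measurements that is within about 0.02 rad of the red index. I handed the job in at about 11.7 s with the gripper still holding the plate; no verdict came back, and I inferred the jaw grip from the ring's stop and the camera views rather than measuring it.

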